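# Square the sketch pad into the registration corner and chock it

## Task

Slide the sketch pad that lies by the wooden registration corner along the table into that corner so that it sits squarely home, flush against both fences, and push the sanding block up so that its long side lies flat against the pad's free edge opposite the side fence, all of that side bearing on the pad, as a chock. Do it all by pushing along the table top: nothing may be lifted or tipped. Leave the other things on the table where they are.

Things in the scene. Friction and masses are not known exactly. Their poses are not given: they have to be found in the camera images.
- corner_stop: Registration corner: L of two fixed light-wood fences, 24 mm wide, 20 mm tall, turned up to 0.25 rad. Origin on the table at the middle of the seated pad; +x to the back fence (away from the robot), +y to the left. Inner faces: back fence at x = 78 mm, from y = -131 to 83 mm; side fence on the right at y = -106 mm, from x = -72 to 78 mm. The other two sides are open.
- pad: White wire-bound pad next to the corner, 0.22 kg. Origin under its middle; solid x -78..74, y -106..106, z 0..11 mm; the wires show to x = 78 mm but are not solid. Its wire edge (+x) faces the robot (yaw about pi from the corner); plain -x edge goes to the back fence, +y edge to the side fence, -y edge is free for the block. Starts 3-8 cm off, up to 0.2 rad askew. Seated: origins coincide.
- block: Brown cork sanding block, 41 (x) x 71 (y) x 21 mm tall, 60 g; origin under its middle. Its centre starts some 10-20 cm from the pad's free edge, on the open side of the corner (corner +y, the left), long axis within 0.4 rad of corner x. In place: centre at corner y = 126.5 mm, long axis (own y) along corner x.
- jar: bystander: small amber jar, 48 mm across, 66 mm tall, behind the left end of the back fence; origin under its middle
- tape: bystander: roll of masking tape lying flat, 104 mm across, 25 mm tall, far to the left; origin under its middle
- rubber: bystander: eraser 23 x 55 x 14 mm, just behind the back fence; origin under its middle
- tube: bystander: small paint tube 33 x 95 (along own y) x 22 mm lying left of the back fence; origin under its middle
- clamp: bystander: spring clamp 22 x 97 (along own y) x 34 mm lying near the robot, to the left of the pad; origin under its middle
- mug: bystander: mug 84 mm across and 95 mm tall, with a handle, at the front right; origin under its middle
Things that resemble listed ones, but are neither listed nor needed, are in the scene too. Leave any blue, purple or yellow look-alike of the block alone.

How it is judged (in metres and radians):
At the end, for the whole second after the job is handed in: The pad's origin is within 5 mm of its seated place along each corner axis and its edges within 0.04 rad of the fences; the block's centre is within 6 mm of corner y = 126.5 mm and within 45 mm of corner x = 0, its long axis within 0.13 rad of the pad's edge; both lie flat on the table and at rest (x of pad in the frame of corner_stop between -0.005 and 0.005 m and y of pad in the frame of corner_stop between -0.005 and 0.005 m and angle between the x axis of pad and the x axis of corner_stop, either way round below 0.04 rad and y of block in the frame of corner_stop between 0.1205 and 0.1325 m and x of block in the frame of corner_stop between -0.045 and 0.045 m and angle between the y axis of block and the x axis of corner_stop, either way round below 0.13 rad and linear speed of each of pad, block below 0.01 m/s and height (world z) of each of pad, block below 0.006 m and angle between each of pad, block's own z axis and vertical below 0.06 rad); the robot touches nothing.
It fails at once if the pad is lifted or tipped (height (world z) of pad above 0.012 m or angle between pad's own z axis and vertical above 0.12 rad).
It fails at once if the sanding block is lifted or tipped (height (world z) of block above 0.012 m or angle between block's own z axis and vertical above 0.35 rad).
It fails at once if a bystander is moved by more than 20 mm (distance of any of jar, tape, rubber, tube, clamp, mug from where it was at the start of the episode above 0.02 m).
It also fails if it takes over 61 s, if anything falls off the work surface, if the arm or the gripper's body presses on something with over 40 N, if the wrist force passes 120 N, or if a joint passes its speed limit or range.

## Robot

A 6-joint arm with a two-finger parallel gripper is mounted at the origin on a cart in front of the work surface, level with it; the furniture and walls round the work are solid. World frame = base frame: x ahead of the robot, y to its left, z up, the work surface at z = 0. Lengths are in mm, angles in rad, forces in N, time in s.
With the tool pointing down it reaches from about 325 to 850 mm from the base axis. Payload 4.4 kg.
Tool frame: the origin (TCP) lies at the very end of the fingers, on their centre line; the grasp point (between the pads) lies 19 mm behind it (arm.tcp_to_grasp is the distance from the TCP to the grasp point, in mm); z points along the fingers, y is the line along which they close (so a half turn about z gives the same grasp; the last joint's range is limited). The gripper opens to 94 mm and grips with 3 to 60 N. Pads are 16 mm wide; open, the fingers measure 119 mm over their backs; the gripper's body (75 mm by 177 mm) begins 78 mm behind the grasp point.
Start: joints at [-1.444, 0.207, 1.542, -0, 1.393, -0.15], TCP at [157.676, -552.961, 205.447] pointing down, gripper open.
Joint ranges: [-2.73, 2.73], [-0.86, 2.22], [0.23, 2.46], [-1.11, 4.25], [0.08, 2.63], [-2.82, 2.82]. Speed limits (rad/s): [2.79, 2.79, 3.14, 3.14, 3.14, 3.14].

## Interface

Orientations are given as a 3x3 rotation matrix whose columns are the frame's x, y, z axes.
In Python, from plant import arm, cams gives the robot as it stands.
- The arm moves only by the shell command python3 -m handwheel 'ROWS' [FORCE]. ROWS is JSON, one flat list of numbers, 5 for each row, row after row: the shift along the world's x, y, z in units of 40 mm (1.0 is 40 mm), then the turn about the world's z in units of 5 degrees (1.0 is 5 degrees), then the opening, from -1 (shut) to 1 (fully open). In form: [x, y, z, turn, gripper, x, y, z, turn, gripper, ...]. A call has exactly 5 rows; each row shifts and turns the commanded pose from where the row before left it; what a row does not reach is not made up. A row lasts 1/12 s, in which the tool goes at most 41.7 mm and 7.16 degrees, less where a joint would pass 70% of its speed; a pose out of reach is approached as far as the arm can. A call is refused whole if a number of a shift passes 1 or a number of a turn 1, either way. A call with a gripper value outside its range is refused whole. The fingers move at their own pace and stop on an object; FORCE is the grip in N (left out, the last holds). Time passes only in rows, so rows that do not move let the fingers close, or fill a call up. It gives the time, the measured TCP pose, the force, the opening and the grip force at its end, in the units of the state.
- arm.observe(): the state, without advancing time (a new reading comes with each control period).
- cams.camera(name): name is "scene" or "top" or "wrist"; returns the picture (420x560x3 uint8, red, green, blue); there is no depth.
- cams.get_calibration(name): a dict with "fx", "fy", "cx", "cy" (pixels), "k1" (the pictures are not rectified: a ray, as slopes to the right and down, at radius r is drawn at 1 + k1 r^2 times it, then the intrinsics apply), "world_to_cam" (4x4, takes a point from world to camera coordinates); the wrist camera has in their place "mount" (4x4, takes a point from camera to tool coordinates, whose origin is the TCP and whose axes are the flange's). Camera axes: x right, y down, z forward; pixel columns grow to the right and rows downward; lengths in mm; the calibration is good to about 2 mm. A picture is of the moment at which its call begins: read the wrist's pose just before it. get_calibration takes no time and is no camera call.
- arm.job_done(): hands the job in; it is judged then, once.
Trained networks look in the newest picture that a camera, given by its name, has taken for a name from the list of things; names that differ only in an ending like _2 or _b are one class to them, and where a whole thing is asked for, a point or a joint stands for the part that bears it (a point fixed in the world has none). Each returns a list of dicts, best first, with "conf" (0 to 1); they miss things now and then, are a little off and sometimes report something else, mostly with a low value. They report only what shows in the picture. A call takes as long as a camera call. They do not tell look-alikes from the thing itself.
- cams.cut_out(camera, label): "mask" (420x560 bool, what is visible of it) and "location" ([column, row] in pixels, amid what is visible of it).
- cams.landmark_of(camera, label): "location" ([column, row] in pixels: a listed point, or the origin of a listed thing).
The state is a dict: "time_s": time; "joints": joint angles; "joint_vel": joint speeds; "effort": joint torques, N m; "ee_pos": TCP position; "orientation": TCP orientation; "contact_force": force on the tool from outside, world axes, zero at the start; "torque": the same for the moment, N m; "opening": opening from 0.0 (shut) to 1.0 (fully open); "grasp_force": force on a finger pad.
Only numpy, scipy, OpenCV 4.12 (cv2) and the standard library are available. Lean on these libraries where they do the work, as an engineer would, in place of code of your own. Each camera call takes 0.05 s, during which the arm holds its last target. There are 200 camera calls.

## Working session

There is one attempt and no reset: what is moved stays moved. The work goes in short steps, Python scripts to look and compute and a shell command to move; the robot and the scene stay as the last step left them, time stands still between calls to the robot, and variables do not carry over. Pictures are saved under pics/ and viewed, at most 10 in all, crops included, and the job is handed in when it is done.

```bash
ls; mkdir -p pics; python3 - <<'E'
from plant import arm,cams
import cv2,numpy as np
for n in ("top","scene"):
    im=cams.camera(n); cv2.imwrite(f"pics/{n}0.png",im[...,::-1])
    c=cams.get_calibration(n); print(n,c["fx"],c["fy"],c["cx"],c["cy"],c["k1"],np.round(c["world_to_cam"],3).tolist())
    for l in ("corner_stop","pad","block"):
        print(l,[(round(d["conf"],2),np.round(d["location"])) for d in cams.landmark_of(n,l)],[(round(d["conf"],2),np.round(d["location"]),int(d["mask"].sum())) for d in cams.cut_out(n,l)])
s=arm.observe();print(s["ee_pos"],s["orientation"],s["time_s"],s["contact_force"])
E
```

```text
pics
top 400.546583150055 400.546583150055 277.1180995706038 211.91637135035467 0.0362271403653395 [[-0.077, -0.997, 0.005, 208.544], [-0.974, 0.074, -0.214, 557.253], [0.213, -0.021, -0.977, 1083.138], [0.0, 0.0, 0.0, 1.0]]
corner_stop [] [(0.62, array([367., 179.]), 1029)]
pad [(0.74, array([307., 220.]))] [(0.8, array([310., 222.]), 3668)]
block [(0.69, array([196., 186.])), (0.68, array([214., 154.])), (0.58, array([213., 284.])), (0.52, array([222., 211.]))] [(0.94, array([195., 182.]), 361), (0.92, array([219., 210.]), 345), (0.75, array([215., 152.]), 336)]
scene 424.02626863590046 424.02626863590046 281.02444689581733 215.09455418607942 -0.004810604908500742 [[-0.734, -0.679, -0.019, 541.081], [-0.352, 0.405, -0.844, 176.107], [0.581, -0.613, -0.536, 1134.203], [0.0, 0.0, 0.0, 1.0]]
corner_stop [(0.7, array([316., 210.]))] [(0.96, array([315., 193.]), 693)]
pad [(0.61, array([307., 220.]))] [(0.97, array([307., 223.]), 1738)]
block [(0.89, array([200., 250.])), (0.81, array([287., 285.])), (0.67, array([239., 248.])), (0.49, array([198., 228.]))] [(0.72, array([199., 250.]), 294), (0.65, array([245., 242.]), 305), (0.63, array([285., 284.]), 404), (0.55, array([202., 228.]), 226), (0.46, array([255., 199.]), 253)]
[ 157.6583365  -552.9911857   205.51154951] [[ 9.61671206e-01  2.74205198e-01  6.31036726e-06]
 [ 2.74205197e-01 -9.61671198e-01 -1.30398466e-04]
 [-2.96874388e-05  1.27130785e-04 -9.99999991e-01]] 0.7 [-0.05667372 -0.48296939 -0.10553791]
```

```bash
python3 - <<'E'
import cv2
a=cv2.imread("pics/top0.png")
cv2.imwrite("pics/top0c.png",cv2.resize(a[100:310,130:410],None,fx=2.85,fy=2.85,interpolation=cv2.INTER_CUBIC))
E
```

```text
(no output)
```

View pics/top0c.png

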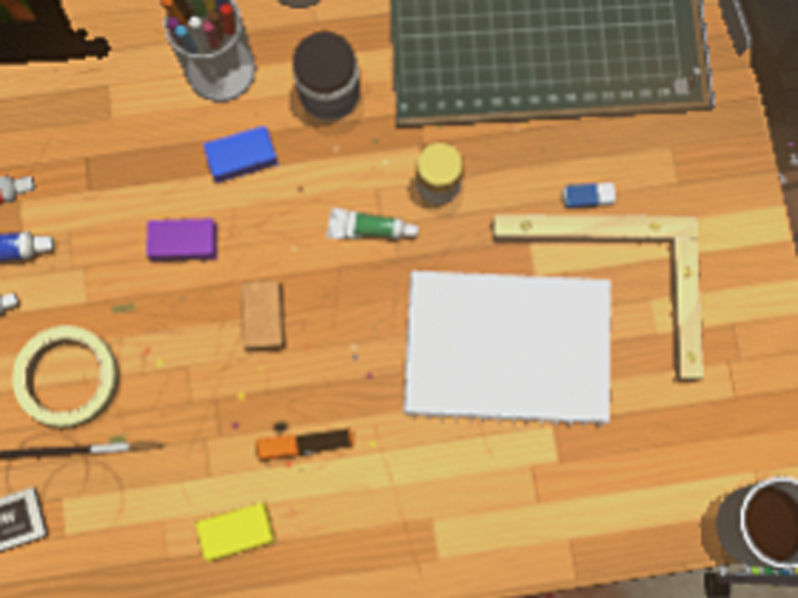

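View pics/scene0.png

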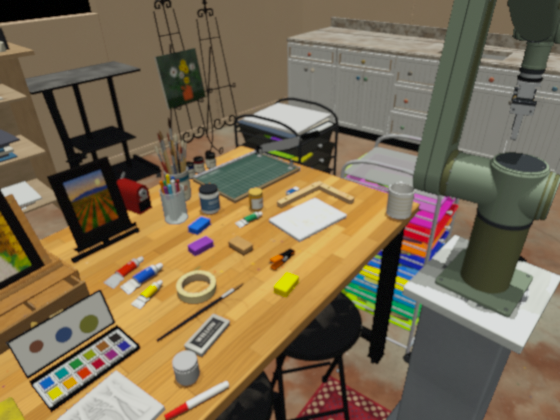

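The top view shows the brown cork block at about full-image (222,211), the pad centred near (308,222), and the L with its outer corner near (375,177). The blue, purple and yellow blocks are look-alikes. Next I'll measure these.

```bash
cat > h.py <<'E'
import numpy as np,cv2
from scipy.optimize import least_squares
from plant import arm,cams
def w2c(n,s=None):
    c=cams.get_calibration(n)
    if n!="wrist": return c,np.array(c["world_to_cam"])
    T=np.eye(4);T[:3,:3]=s["orientation"];T[:3,3]=s["ee_pos"]
    return c,np.linalg.inv(T@np.array(c["mount"]))
def proj(P,c,M):
    q=np.asarray(P,float)@M[:3,:3].T+M[:3,3];u=q[:,:2]/q[:,2:];u=u*(1+c["k1"]*(u**2).sum(1,keepdims=True))
    return u*[c["fx"],c["fy"]]+[c["cx"],c["cy"]]
def unproj(px,z,c,M):
    d=(np.atleast_2d(px)-[c["cx"],c["cy"]])/[c["fx"],c["fy"]];u=d.copy()
    for _ in range(10):u=d/(1+c["k1"]*(u**2).sum(1,keepdims=True))
    r=np.c_[u,np.ones(len(u))]@M[:3,:3];o=-M[:3,:3].T@M[:3,3]
    return (o+r*((z-o[2])/r[:,2:]))[:,:2]
def rect(mask,z,c,M):  # centre, size, angle of long axis in world
    ct=max(cv2.findContours(mask.astype(np.uint8),0,cv2.CHAIN_APPROX_NONE)[0],key=cv2.contourArea)[:,0].astype(float)
    return cv2.minAreaRect(unproj(ct,z,c,M).astype(np.float32))
def local(pose,P):
    x,y,a=pose;P=np.asarray(P,float);R=np.array([[np.cos(a),-np.sin(a)],[np.sin(a),np.cos(a)]]);return P@R.T+[x,y]
def inv(pose,P):
    x,y,a=pose;P=np.asarray(P,float)-[x,y];R=np.array([[np.cos(a),-np.sin(a)],[np.sin(a),np.cos(a)]]);return P@R
E
python3 - <<'E'
from h import *
im=cams.camera("top");c,M=w2c("top")
white=(im.min(2)>195)&(im.max(2).astype(int)-im.min(2)<25);white[:150]=0;white[255:]=0;white[:,:260]=0;white[:,350:]=0
n,l,st,ce=cv2.connectedComponentsWithStats(white.astype(np.uint8));k=1+st[1:,4].argmax()
print("pad",st[k],rect(l==k,11,c,M))
for d in cams.cut_out("top","block"):print("block",d["conf"],d["location"],rect(d["mask"],21,c,M))
f=lambda p:np.array(p)/2.85+[130,100]
pts=f([[494,216],[698,219],[703,378],[681,380],[675,240],[495,238]])
print("fence pts",unproj(pts,20,c,M).round(1).tolist())
L=np.array([[102,83],[102,-131],[102-174,-130],[-72,-106],[78,-106],[78,83]])
r=least_squares(lambda p:(proj(np.c_[local(p,L),np.full(6,20)],c,M)-pts).ravel(),[550,-100,0]);print("corner",r.x,r.fun.round(1))
for n in("jar","tape","rubber","tube","clamp","mug"):
  for d in cams.cut_out("top",n)[:2]:print(n,round(d["conf"],2),unproj(d["location"],15,c,M).round())
E
```

```text
pad [ 272  196   72   52 3435] ((548.6087036132812, 74.77412414550781), (207.84056091308594, 147.7489471435547), 83.15630340576172)
block 0.93 [213.8, 151.3] ((776.0344848632812, 341.62750244140625), (49.241336822509766, 75.46351623535156), 14.33821964263916)
block 0.88 [214.1, 284.8] ((378.78961181640625, 363.9651794433594), (40.887962341308594, 73.92169952392578), 11.250699996948242)
block 0.82 [223.6, 208.8] ((596.9794921875, 326.2843017578125), (41.38629913330078, 70.07311248779297), 87.04534912109375)
block 0.61 [197.2, 183.8] ((685.8497924804688, 405.669677734375), (78.72186279296875, 46.66160202026367), 85.73575592041016)
fence pts [[685.4, 76.9], [665.6, -137.4], [496.4, -120.6], [496.1, -98.0], [644.6, -110.4], [661.3, 78.1]]
corner [ 5.76749449e+02  2.13053707e+00 -8.48566805e-02] [ 0.2 -0.  -0.2 -0.5  0.3  0.8 -0.2  0.  -0.2 -0.3 -0.1 -0.1]
jar 0.83 [[744. 127.]]
tape 0.55 [[563. 555.]]
rubber 0.72 [[701. -27.]]
rubber 0.46 [[571. 554.]]
tube 0.59 [[691. 208.]]
clamp 0.77 [[470. 293.]]
mug 0.9 [[ 342. -178.]]
```

```bash
for i in 1 2 3 4 5; do python3 -m handwheel '[0.403,0.766,0.2,0.554,1,0.403,0.766,0.2,0.554,1,0.403,0.766,0.2,0.554,1,0.403,0.766,0.2,0.554,1,0.403,0.766,0.2,0.554,1]'; done | tail -n 12
python3 - <<'E'
from h import *
print(cams.get_calibration("wrist"))
s=arm.observe();im=cams.camera("wrist");cv2.imwrite("pics/w1.png",im[...,::-1])
print(s["ee_pos"],s["orientation"],s["joints"],s["time_s"])
im=cams.camera("top");cv2.imwrite("pics/top1.png",im[...,::-1])
E
```

```text
time_s: 2.77
ee_pos: [480.5, 61.6, 366.1]
orientation: [[0.318, 0.948, 0.001], [0.948, -0.318, -0.0], [0.0, 0.001, -1.0]]
contact_force: [1.0, -0.1, 1.3]
opening: 1.0
grasp_force: 0.0
time_s: 3.18
ee_pos: [561.1, 214.8, 405.8]
orientation: [[0.082, 0.997, 0.0], [0.997, -0.082, -0.0], [-0.0, 0.0, -1.0]]
contact_force: [0.7, -0.5, 0.3]
opening: 0.998
grasp_force: 0.0
{'fx': 378.40089113885796, 'fy': 378.40089113885796, 'cx': 281.1758745831221, 'cy': 209.54086301637534, 'k1': -0.10678806748408656, 'mount': array([[ 6.46895038e-04, -9.66761900e-01, -2.55677553e-01,
         7.44659737e+01],
       [ 9.99999162e-01,  9.12041090e-04, -9.18469683e-04,
        -2.10753065e-01],
       [ 1.12112993e-03, -2.55676745e-01,  9.66761680e-01,
        -1.79304150e+02],
       [ 0.00000000e+00,  0.00000000e+00,  0.00000000e+00,
         1.00000000e+00]])}
[561.12483761 214.80691632 405.83583406] [[ 8.15473424e-02  9.96669444e-01  2.26544888e-04]
 [ 9.96669468e-01 -8.15473299e-02 -6.39132565e-05]
 [-4.52262591e-05  2.31002330e-04 -9.99999972e-01]] [ 2.21705154e-01  1.91270139e-01  1.15741463e+00 -1.14984032e-04
  1.79270094e+00  3.03317825e-01] 3.1833
```

View pics/w1.png

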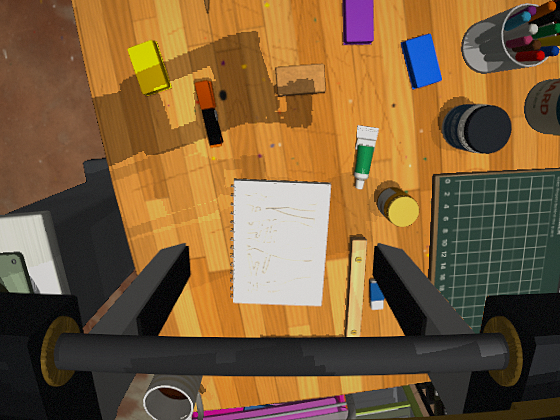

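The wrist view shows the pad with corners near (237,180), (330,184), (321,306) and (235,303). The block is at (301,79) and the back fence runs from (358,238) to (354,337). I'll check these against the top-camera fit.

```bash
python3 - <<'E'
from h import *
s=arm.observe();c,M=w2c("wrist",s)
C=[576.75,2.13,-.0849]
print("pad",inv(C,unproj([[237,180],[330,184],[321,306],[235,303]],11,c,M)).round(1).tolist())
print("fence",inv(C,unproj([[351,239],[366,240],[347,337],[362,337]],20,c,M)).round(1).tolist())
b=cv2.imread("pics/w1.png");hsv=cv2.cvtColor(b,cv2.COLOR_BGR2HSV)
print("block",inv(C,unproj([[277,67],[324,64],[326,92],[277,97]],21,c,M)).round(1).tolist())
E
```

```text
pad [[-101.3, 182.9], [42.0, 177.6], [35.6, -32.1], [-110.0, -27.6]]
fence [[77.7, 91.3], [101.8, 89.7], [81.8, -87.4], [107.9, -87.6]]
block [[-40.4, 348.4], [26.4, 353.2], [30.3, 314.3], [-40.2, 306.6]]
```

```bash
for i in 1 2; do python3 -m handwheel '[0,0,-0.9,0,1,0,0,-0.9,0,1,0,0,-0.9,0,1,0,0,-0.9,0,1,0,0,-0.9,0,1]'; done | grep -E "pos|force"
python3 -m handwheel '[0,0,-0.25,0,1,0,0,-0.25,0,1,0,0,-0.25,0,1,0,0,-0.25,0,1,0,0,0,0,1]' | grep -E "pos|force"
python3 -m handwheel '[-0.025,-0.3,0,0,1,-0.025,-0.3,0,0,1,-0.01,-0.1,0,0,1,-0.01,-0.1,0,0,1,0,-0.0,0,0,1]' | grep -E "time|pos|force"
```

```text
ee_pos: [560.0, 212.0, 224.0]
contact_force: [0.9, 0.8, 0.3]
grasp_force: 0.0
ee_pos: [560.2, 211.9, 44.2]
contact_force: [0.1, 0.5, 0.1]
grasp_force: 0.0
ee_pos: [560.7, 212.9, 5.1]
contact_force: [0.6, 0.3, 0.3]
grasp_force: 0.0
time_s: 4.95
ee_pos: [558.6, 180.1, 6.4]
contact_force: [-0.3, 0.6, -0.4]
grasp_force: 0.0
```

```bash
for i in 1 2; do python3 -m handwheel '[-0.012,-0.14,0,0,1,-0.012,-0.14,0,0,1,-0.012,-0.14,0,0,1,-0.012,-0.14,0,0,1,-0.012,-0.14,0,0,1]' | grep -E "time|pos|contact"; done; python3 - <<'E'
from h import *
im=cams.camera("top");cv2.imwrite("pics/t2.png",cv2.resize(im[100:310,130:410,::-1],None,fx=2.85,fy=2.85,interpolation=cv2.INTER_CUBIC))
E
```

```text
time_s: 5.37
ee_pos: [556.4, 153.2, 6.2]
contact_force: [0.3, 5.4, 5.7]
time_s: 5.78
ee_pos: [553.9, 125.1, 6.2]
contact_force: [0.4, 4.8, 5.2]
```

View pics/t2.png

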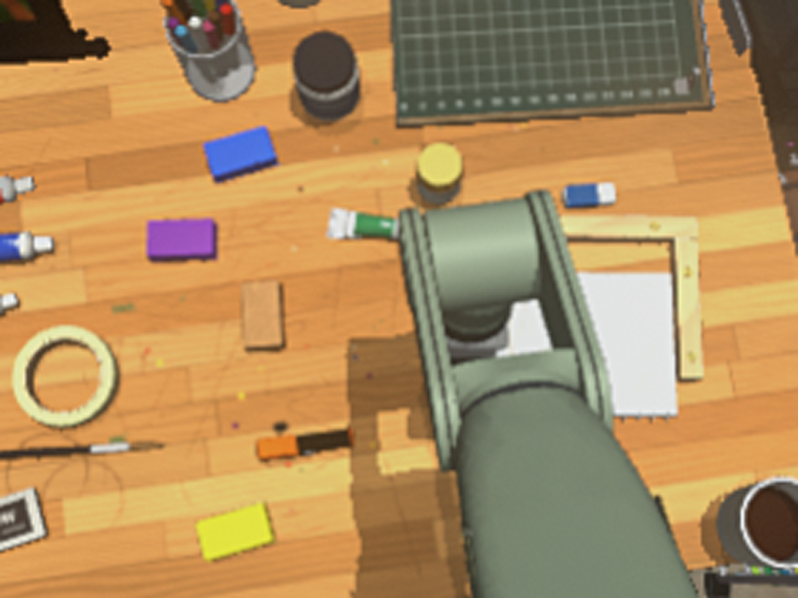

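The pad is nearly at the side fence: its right edge is at crop x≈675 against the fence face at ≈677. About 30 mm remains to the back fence. I'll move to the front and push that way.

```bash
python3 -m handwheel '[0,0.5,0,0,1,0,0,1,0,1,0,0,1,0,1,0,0,0,0,1,0,0,0,0,1]' >/dev/null; for i in 1 2 3 4; do python3 -m handwheel '[-0.154,-0.158,0,-0.9,1,-0.154,-0.158,0,-0.9,1,-0.154,-0.158,0,-0.9,1,-0.154,-0.158,0,-0.9,1,-0.154,-0.158,0,-0.9,1]'; done | tail -n 6
python3 -m handwheel '[0,0,0,0,1,0,0,-0.5,0,1,0,0,-0.5,0,1,0,0,0,0,1,0,0,0,0,1]' | grep -E "time|pos|ori|contact"
```

```text
time_s: 7.92
ee_pos: [427.0, 17.8, 83.3]
orientation: [[0.996, -0.088, -0.005], [-0.088, -0.996, -0.001], [-0.005, 0.001, -1.0]]
contact_force: [-0.4, 0.0, 0.4]
opening: 0.999
grasp_force: 0.0
time_s: 8.33
ee_pos: [427.6, 18.8, 43.7]
orientation: [[0.997, -0.083, -0.005], [-0.083, -0.997, 0.0], [-0.005, 0.0, -1.0]]
contact_force: [0.4, 0.3, -0.4]
```

```bash
python3 -m handwheel '[0,0,-0.5,0,1,0,0,-0.44,0,1,0,0,0,0,1,0.15,-0.013,0,0,1,0.15,-0.013,0,0,1]' | grep -E "time|pos|contact"; for i in 1 2; do python3 -m handwheel '[0.15,-0.013,0,0,1,0.15,-0.013,0,0,1,0.15,-0.013,0,0,1,0.15,-0.013,0,0,1,0.1,-0.009,0,0,1]' | grep -E "time|pos|contact"; done; python3 - <<'E'
from h import *
s=arm.observe();im=cams.camera("wrist");cv2.imwrite("pics/w2.png",im[...,::-1])
E
```

```text
time_s: 8.75
ee_pos: [443.2, 17.5, 8.9]
contact_force: [0.2, -0.5, -0.4]
time_s: 9.17
ee_pos: [469.1, 15.3, 7.8]
contact_force: [-4.3, 0.0, 4.3]
time_s: 9.58
ee_pos: [495.7, 13.0, 7.3]
contact_force: [-13.3, 0.6, 11.7]
```

View pics/w2.png

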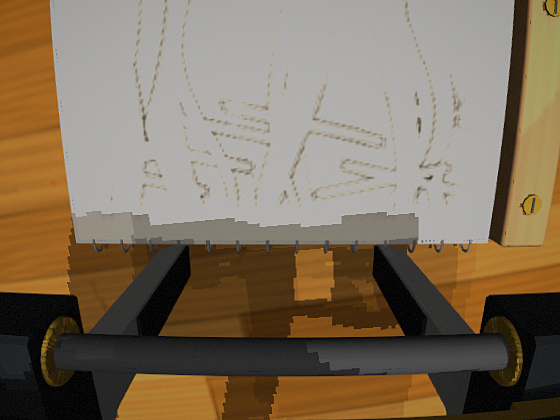

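The pad is against the fingers, with a few mm of gap left at the right fence. The force jump suggests it has met the back fence, so I'll confirm that, then push sideways.

```bash
python3 -m handwheel '[0.05,-0.004,0,0,1,0.05,-0.004,0,0,1,0,0,0,0,1,0,0,0,0,1,0,0,0,0,1]' | grep -E "time|pos|contact"; python3 -m handwheel '[-0.25,0.02,0,0,1,-0.25,0.02,0,0,1,0,0,1,0,1,0,0,1,0,1,0,0,0.5,0,1]' | grep -E "time|pos|contact"
```

```text
time_s: 10.05
ee_pos: [495.6, 13.1, 6.8]
contact_force: [-15.3, 0.4, 13.5]
time_s: 10.47
ee_pos: [485.4, 13.5, 112.2]
contact_force: [0.9, 0.3, 0.7]
```

```bash
for i in 1 2 3 4; do python3 -m handwheel '[0.13,0.165,0,0.9,1,0.13,0.165,0,0.9,1,0.13,0.165,0,0.9,1,0.13,0.165,0,0.9,1,0.13,0.165,0,0.9,1]'; done | tail -n 6
python3 -m handwheel '[0,0,-0.9,0,1,0,0,-0.9,0,1,0,0,-0.4,0,1,0,0,-0.4,0,1,0,0,0,0,1]' | grep -E "time|pos|ori|contact"
```

```text
time_s: 12.13
ee_pos: [587.3, 146.4, 108.2]
orientation: [[0.08, 0.997, 0.003], [0.997, -0.08, 0.0], [0.001, 0.003, -1.0]]
contact_force: [-0.7, -0.2, 0.0]
opening: 1.004
grasp_force: 0.0
time_s: 12.55
ee_pos: [585.9, 146.0, 1.8]
orientation: [[0.084, 0.996, 0.0], [0.996, -0.084, 0.0], [0.0, 0.0, -1.0]]
contact_force: [-0.4, -0.2, 0.5]
```

```bash
python3 -m handwheel '[-0.009,-0.105,0.1,0,1,-0.009,-0.105,0,0,1,-0.009,-0.105,0,0,1,-0.009,-0.105,0,0,1,-0.009,-0.105,0,0,1]' | grep -E "time|pos|contact";  python3 -m handwheel '[-0.006,-0.075,0,0,1,-0.006,-0.075,0,0,1,-0.006,-0.075,0,0,1,0,0,0,0,1,0,0,0,0,1]' | grep -E "time|pos|contact"; python3 -m handwheel '[-0.006,-0.075,0,0,1,-0.006,-0.075,0,0,1,-0,-0,0,0,1,0,0,0,0,1,0,0,0,0,1]' | grep -E "time|pos|contact"
```

```text
time_s: 12.97
ee_pos: [584.6, 124.4, 8.6]
contact_force: [-0.3, 0.7, -0.6]
time_s: 13.38
ee_pos: [583.9, 119.9, 8.4]
contact_force: [0.7, 11.2, -0.5]
time_s: 13.8
ee_pos: [583.8, 119.2, 8.6]
contact_force: [1.9, 23.7, -0.9]
```

The pad meets firm resistance at the side fence (24 N). I'll retreat to behind the block and check with the top camera.

```bash
python3 -m handwheel '[0.04,0.4,0,0,1,0.04,0.4,0,0,1,0,0,1,0,1,0,0,1,0,1,0,0,0.5,0,0]' | grep -E "time|pos|contact"; for i in 1 2; do python3 -m handwheel '[0,0.58,0,0,-0.04,0,0.58,0,0,-0.04,0,0.58,0,0,-0.04,0,0.58,0,0,-0.04,0,0.58,0,0,-0.04]'; done | grep -E "time|pos|contact|open"
python3 - <<'E'
from h import *
im=cams.camera("top");cv2.imwrite("pics/t3.png",cv2.resize(im[100:310,130:410,::-1],None,fx=2.85,fy=2.85,interpolation=cv2.INTER_CUBIC));cv2.imwrite("pics/t3full.png",im[...,::-1])
s=arm.observe();cv2.imwrite("pics/w3.png",cams.camera("wrist")[...,::-1]);print(s["ee_pos"])
c,M=w2c("top")
white=(im.min(2)>180)&(im.max(2).astype(int)-im.min(2)<30);white[:150]=0;white[255:]=0;white[:,:270]=0;white[:,375:]=0
n,l,st,ce=cv2.connectedComponentsWithStats(white.astype(np.uint8));k=1+st[1:,4].argmax()
r=rect(l==k,11,c,M);print("pad",st[k],r,inv([576.75,2.13,-.0849],[r[0]]))
E
```

```text
time_s: 14.22
ee_pos: [588.3, 142.6, 111.9]
contact_force: [1.5, -0.4, 1.0]
time_s: 14.63
ee_pos: [585.9, 258.6, 107.9]
contact_force: [0.3, -0.3, 0.2]
opening: 0.613
time_s: 15.05
ee_pos: [585.9, 374.8, 107.6]
contact_force: [-0.5, 0.3, 0.4]
opening: 0.482
[585.32381091 379.45936925 107.83613257]
pad [ 296  184   72   50 3420] ((581.5254516601562, 2.801605224609375), (208.93594360351562, 149.9293212890625), 85.54078674316406) [[4.70130043 1.07413517]]
```

View pics/t3.png

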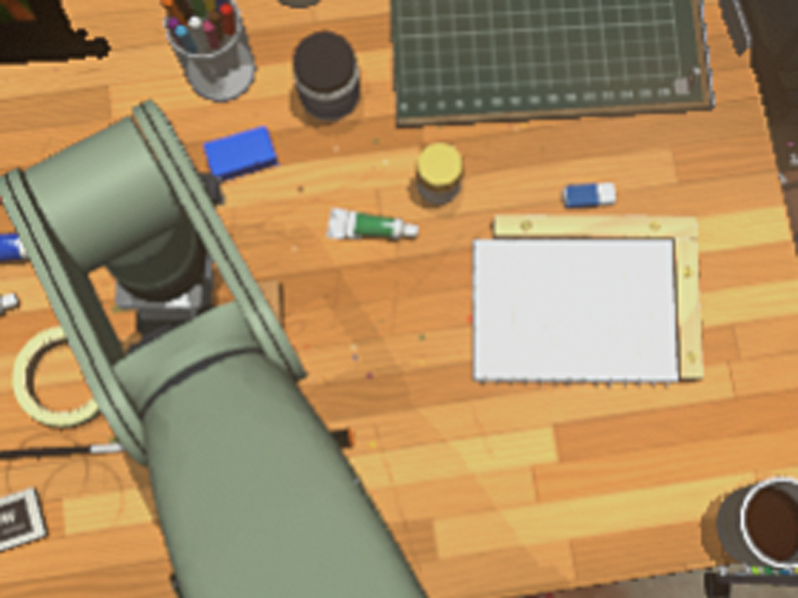

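The pad sits squarely in the corner, flush against both fences (crop edges y≈240 and x≈676). Now I'll push the block.

```bash
python3 -m handwheel '[0.2,-0.018,0,0,-0.04,0.2,-0.018,-0.8,0,-0.04,0,0,-0.8,0,-0.04,0,0,-0.8,0,-0.04,0,0,-0.1,0,-0.04]' | grep -E "time|pos|contact"; for i in 1 2 3; do python3 -m handwheel '[-0.015,-0.175,0,0,-0.04,-0.015,-0.175,0,0,-0.04,-0.015,-0.175,0,0,-0.04,-0.015,-0.175,0,0,-0.04,-0.015,-0.175,0,0,-0.04]'; done | grep -E "time|pos|contact"
python3 - <<'E'
from h import *
s=arm.observe();cv2.imwrite("pics/w4.png",cams.camera("wrist")[...,::-1])
E
```

```text
time_s: 15.57
ee_pos: [598.1, 368.2, 0.6]
contact_force: [-2.6, -2.2, 1.9]
time_s: 15.98
ee_pos: [600.7, 337.3, 10.4]
contact_force: [0.7, 1.6, 1.8]
time_s: 16.4
ee_pos: [596.0, 302.0, 8.0]
contact_force: [-0.4, 0.8, 1.7]
time_s: 16.82
ee_pos: [592.9, 266.8, 7.7]
contact_force: [-0.1, 0.7, 1.0]
```

View pics/w4.png

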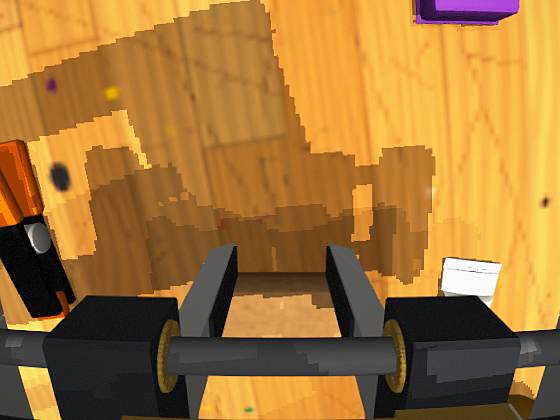

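The block sits square ahead of both fingers, centred on them. Continuing the push.

```bash
for i in 1 2; do python3 -m handwheel '[-0.015,-0.175,0,0,-0.04,-0.015,-0.175,0,0,-0.04,-0.015,-0.175,0,0,-0.04,-0.015,-0.175,0,0,-0.04,-0.015,-0.175,0,0,-0.04]'; done | grep -E "time|pos|contact"
python3 -m handwheel '[-0.011,-0.125,0,0,-0.04,-0.011,-0.125,0,0,-0.04,-0.011,-0.125,0,0,-0.04,-0.011,-0.125,0,0,-0.04,-0.008,-0.1,0,0,-0.04]' | grep -E "time|pos|contact"
python3 -m handwheel '[-0.006,-0.07,0,0,-0.04,-0.006,-0.07,0,0,-0.04,-0.006,-0.07,0,0,-0.04,0,0,0,0,-0.04,0,0,0,0,-0.04]' | grep -E "time|pos|contact"
```

```text
time_s: 17.28
ee_pos: [589.8, 231.7, 7.6]
contact_force: [-0.2, 0.1, 0.5]
time_s: 17.7
ee_pos: [587.0, 196.9, 7.9]
contact_force: [0.2, 0.4, 0.3]
time_s: 18.12
ee_pos: [585.0, 173.1, 7.9]
contact_force: [-0.2, -0.2, -0.2]
time_s: 18.53
ee_pos: [584.3, 165.0, 7.9]
contact_force: [0.2, -0.1, 0.5]
```

```bash
for i in 1 2 3; do python3 -m handwheel '[-0.005,-0.06,0,0,-0.04,0,0,0,0,-0.04,0,0,0,0,-0.04,0,0,0,0,-0.04,0,0,0,0,-0.04]'; done | grep -E "time|pos|contact"
```

```text
time_s: 18.95
ee_pos: [584.0, 162.8, 7.8]
contact_force: [0.9, 0.6, 0.3]
time_s: 19.37
ee_pos: [584.0, 161.5, 8.0]
contact_force: [-0.3, 5.9, 0.4]
time_s: 19.78
ee_pos: [584.0, 161.3, 8.4]
contact_force: [-0.0, 10.7, 0.6]
```

Firm contact. I'll press once more, retreat and inspect.

```bash
python3 -m handwheel '[-0.005,-0.08,0,0,-0.04,-0.005,-0.06,0,0,-0.04,0,0,0,0,-0.04,0,0,0,0,-0.04,0,0,0,0,-0.04]' | grep -E "time|pos|contact"; python3 -m handwheel '[0.02,0.25,0,0,-0.04,0.04,0.4,0,0,-0.04,0.04,0.4,0,0,-0.04,0,0,1,0,-0.04,0,0,1,0,-0.04]' | grep -E "pos|contact"; for i in 1 2 3; do python3 -m handwheel '[0,0.6,0.3,0,-0.04,0,0.6,0.3,0,-0.04,0,0.6,0.3,0,-0.04,0,0.6,0.3,0,-0.04,0,0.6,0.3,0,-0.04]'; done | tail -n 6
python3 - <<'E'
from h import *
im=cams.camera("top");c,M=w2c("top");C=[576.75,2.13,-.0849]
cv2.imwrite("pics/t5.png",cv2.resize(im[140:260,250:400,::-1],None,fx=5,fy=5,interpolation=cv2.INTER_CUBIC))
white=(im.min(2)>180)&(im.max(2).astype(int)-im.min(2)<30);white[:150]=0;white[255:]=0;white[:,:270]=0;white[:,375:]=0
n,l,st,ce=cv2.connectedComponentsWithStats(white.astype(np.uint8));k=1+st[1:,4].argmax()
r=rect(l==k,11,c,M);print("pad",r,inv(C,[r[0]]))
for d in cams.cut_out("top","block"):
    r=rect(d["mask"],21,c,M);print(d["conf"],d["location"],r,inv(C,[r[0]]))
E
```

```text
time_s: 20.2
ee_pos: [584.0, 161.0, 9.3]
contact_force: [-0.6, 23.7, 2.7]
ee_pos: [583.3, 193.5, 83.8]
contact_force: [1.0, -0.1, 0.0]
time_s: 21.87
ee_pos: [587.7, 554.2, 267.9]
orientation: [[0.085, 0.996, 0.001], [0.996, -0.085, -0.003], [-0.003, 0.001, -1.0]]
contact_force: [0.9, -0.0, -0.0]
opening: 0.479
grasp_force: 0.0
pad ((582.8726806640625, 2.5339202880859375), (208.8287353515625, 147.0101776123047), 85.62911987304688) [[6.06637609 0.92165677]]
0.79 [213.5, 283.9] ((379.6254577636719, 363.7099609375), (41.93810272216797, 71.87458038330078), 12.174304962158203) [[-227.07580426  343.56183202]]
0.74 [197.0, 182.4] ((686.728759765625, 406.8905944824219), (74.67219543457031, 45.594810485839844), 88.6773681640625) [[ 75.25972733 412.62869494]]
0.71 [287.1, 209.8] ((581.91943359375, 130.2637939453125), (36.56233215332031, 70.77854919433594), 88.69910430908203) [[ -5.7146809  128.11063428]]
0.7 [213.5, 151.8] ((775.5402221679688, 340.52044677734375), (47.96574401855469, 71.85140228271484), 15.286127090454102) [[169.37936366 354.02864018]]
```

View pics/t5.png

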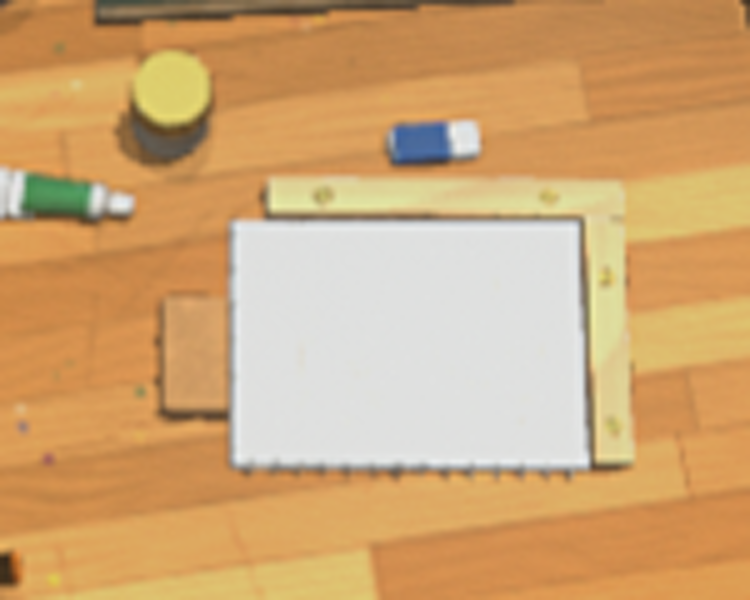

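```bash
python3 - <<'E'
from h import *
c,M=w2c("top");C=[576.75,2.13,-.0849]
b=cv2.imread("pics/t5.png");g=cv2.cvtColor(b,cv2.COLOR_BGR2GRAY)
for col in(300,360,420,480,540):
    print(col,g[204:232:2,col], proj(np.c_[local(C,[[78,50-20*0]]),20],c,M).round(1)if col==300 else"")
f=lambda p:np.array(p)/5+[250-.4,140-.4]
print("fence inner",inv(C,unproj(f([[300,214],[540,214]]),20,c,M)).round(1),"pad back",inv(C,unproj(f([[300,219],[540,219]]),11,c,M)).round(1))
print("fence side inner",inv(C,unproj(f([[584,240],[594,440]]),20,c,M)).round(1),"pad right",inv(C,unproj(f([[582,240],[588,440]]),11,c,M)).round(1))
print([g[r,570:606:3] for r in(240,340,440)])
E
```

```text
300 [222 222 209 192 166 131 107 111 141 179 205 219 230 229] [[314.6 183.5]]
360 [220 221 209 193 169 139 119 125 155 191 214 224 231 229] 
420 [209 209 198 185 163 132 109 116 149 189 213 224 231 229] 
480 [211 211 208 207 194 166 140 138 159 189 210 222 231 229] 
540 [210 213 214 213 200 170 142 138 160 190 211 223 231 228] 
fence inner [[ 81.4  65.1]
 [ 82.6 -79. ]] pad back [[ 80.9  64.3]
 [ 82.1 -80.8]]
fence side inner [[  66.6 -104.7]
 [ -54.9 -105.7]] pad right [[  69.1 -105.6]
 [ -53.3 -104.3]]
[array([229, 226, 217, 165, 122, 163, 211, 212, 212, 208, 206, 205],
      dtype=uint8), array([224, 225, 230, 226, 206, 146, 133, 194, 222, 216, 215, 213],
      dtype=uint8), array([224, 225, 226, 229, 223, 194, 151, 116, 145, 202, 211, 206],
      dtype=uint8)]
```

The pad edges match both fence faces to about 1–2 mm and the block bears on the free edge. Handing in.

```bash
python3 -c "
from plant import arm
print(arm.job_done())"
```

```text
the job is handed in; nothing more can be done
None
```

I pushed the pad home, flush against both fences to within about 1–2 mm by the top camera, chocked its free edge with the cork block, and handed the job in at about 22 s of the 61 s; no pass/fail result came back.

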